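# Set the larder's tomato-tin counter to 4

## Task

Four tins of tomatoes are in the larder now: with a fingertip, roll the numbered wheel of the red stock counter away from the robot, step by step, until the yellow face with the 4 looks straight up. Leave the wheel standing there, and do not touch the blue and green counters.

Things in the scene. Friction and masses are not known exactly. Their poses are not given: they have to be found in the camera images.
- red_wheel (a joint): angle (rad) of the red counter's black wheel: six flat faces 0 to 5, white with black numbers (the 4's yellow); value = number facing up x 1.047 (4 up = 4.19). Grows as its top rolls to the counter's +x, away from the robot. Starts at 0.95 to 2.2, often between numbers; end stops -0.3 and 5.6. No clicks: friction (about 2 N at the rib tips) holds it. A fingertip pushes it about one step per push.
- red_axle (a point): wheel centre of the red counter (fixed), 56 mm above the worktop; x = level, the way to roll the top, y = axle, z = up. Wheel 26 mm wide; faces lie within 30 mm of the axle. Between faces stand six ribs, 6 mm thick, tips 40 mm from the axle, 60 degrees apart (gap 34 mm); with a number up, ribs stand 30 degrees before and behind the top. Lower a fingertip between ribs to 32 mm above the axle, push along x.
- blue_counter: bystander with a blue housing, built as the red one: fixed, 100 mm (x) by 60 mm (y), side cheeks 12 mm thick reaching 68 mm above the worktop with a white mark at top centre, end walls 50 mm high, wheel ribs up to 96 mm. Origin: centre of its underside.
- green_counter: bystander with a green housing, built as the red one: fixed, 100 mm (x) by 60 mm (y), side cheeks 12 mm thick reaching 68 mm above the worktop with a white mark at top centre, end walls 50 mm high, wheel ribs up to 96 mm. Origin: centre of its underside.

How it is judged:
By the outcome, as a careful person would: the job done as asked, in the order asked, and still so for the second after the job is handed in, with the robot touching nothing.
It also fails if it takes over 48 s, if anything falls off the work surface, if the arm or the gripper's body presses on something with over 40 N, if the wrist force passes 120 N, or if a joint passes its speed limit or range.

## Robot

A 7-joint arm with a two-finger parallel gripper is mounted at the origin on the work surface. World frame = base frame: x ahead of the robot, y to its left, z up, the work surface at z = 0. Lengths are in m, angles in degrees, forces in N, time in s.
With the tool pointing down it reaches from about 0.425 to 0.8 m from the base axis. Payload 8.3 kg.
Tool frame: the origin (TCP) lies midway between the tips of the shut fingers; the grasp point (between the pads) lies 19 mm behind it; z points along the fingers, y is the line along which they close (so a half turn about z gives the same grasp; the last joint's range is limited). The gripper opens to 85 mm and grips with 20 to 120 N. Pads are 22 mm wide; open, the fingers measure 114 mm over their backs; the gripper's body (76 mm by 85 mm) begins 54 mm behind the grasp point. The pads swing forward as they close: fully open they stand 13 mm farther back than shut.
Start: joints at [-79.979, 21.967, 0.94, 78.501, -0.361, 79.538, -2.664], TCP at [0.147, 0.607, 0.205] pointing down, gripper open.
Joint ranges: [-169.22, 169.22], [-14.56, 117.87], [-87.37, 89.26], [10.42, 133.3], [-82.24, 262.24], [0.94, 117.77], [-172.7, 172.7]. Speed limits (degrees/s): [136.94, 136.94, 172.46, 172.46, 180, 180, 180].

## Interface

Orientations are given as a 3x3 rotation matrix whose columns are the frame's x, y, z axes.
In Python, from rig import arm, grab_frame gives the robot as it stands.
- The arm moves only by the tool apply_moves, never from a script. Its argument "plan" is a list of rows, each a list of 7 numbers: the turn, a rotation vector about the tool's x, y, z as a fraction of full scale, then the shift along the tool's x, y, z as a fraction of full scale, then the gripper's target within -1 to 1 (shut at 1, half-way at 0, fully open at -1). In form: [[rx, ry, rz, x, y, z, jaw], ...]. A call has exactly 10 rows; each row is the pose to reach, as a shift and turn from the pose commanded when the call began, along the tool's axes at that moment; what a row does not reach only later rows make up. Full scale, the value 1, is 0.3 m for a shift and pi/2 rad for a turn. A row lasts 1/8 s, in which the tool goes at most 62.5 mm and 10.7 degrees, less where a joint would pass 70% of its speed; a pose out of reach is approached as far as the arm can. A call with a number of a shift or a turn outside -1 to 1 is refused whole. A call with a gripper value outside its range is refused whole. The fingers move at their own pace and stop on an object; "grip_force" is the grip in N (left out, the last holds). Time passes only in rows, so rows that repeat a pose let the fingers close, or fill a call up. It gives the time, the measured TCP pose, the force and the opening at its end, in the units of the state.
- arm.get_state(): the state, without advancing time (a new reading comes with each control period).
- grab_frame(name): name is "scene" or "top"; returns a dict with "img" (384x512x3 uint8, red, green, blue), "fx", "fy", "cx", "cy" (pixels), "extrinsics" (4x4, takes a point from camera to world coordinates). Camera axes: x right, y down, z forward; pixel columns grow to the right and rows downward; lengths in m; the calibration is good to about 2 mm. A picture is of the moment at which its call begins. There is no depth.
- arm.finish_job(): hands the job in, once; it reports no verdict.
The state is a dict: "t": time; "joint_positions": joint angles; "joint_vel": joint speeds; "joint_torque": joint torques, N m; "eef_pos": TCP position; "tcp_rot": TCP orientation; "force": force on the tool from outside, world axes, zero at the start; "moment": the same for the moment, N m; "opening": opening from 0.0 (shut) to 1.0 (fully open).
Only numpy, scipy, OpenCV 4.12 (cv2) and the standard library are available. Lean on these libraries where they do the work, as an engineer would, in place of code of your own. Each camera call takes 0.05 s, during which the arm holds its last target. There are 200 camera calls.

## Working session

There is one attempt and no reset: what is moved stays moved. The work goes in short steps, Python scripts to look and compute and a tool call to move; the robot and the scene stay as the last step left them, time stands still between calls to the robot, and variables do not carry over. Pictures are saved under pics/ and viewed, on a budget of 10 in all, crops included, one or two more only if the job needs it, and the job is handed in when it is done.

Besides the shell and the picture viewer there is one more tool, called after ">>>" by a JSON object that holds its "name" and its "arguments". apply_moves: Moves the arm, as the interface text tells. Its arguments: {"type":"object","properties":{"plan":{"type":"array"},"grip_force":{"type":"number"}},"required":["plan"]}

```bash
mkdir -p pics
python3 - <<'E'
from rig import arm, grab_frame
import cv2,numpy as np
for n in("scene","top"):
    f=grab_frame(n); cv2.imwrite(f"pics/{n}0.png",f["img"][:,:,::-1])
    print(n,f["fx"],f["fy"],f["cx"],f["cy"]);print(np.round(f["extrinsics"],4).tolist())
s=arm.get_state();print(s["t"],s["eef_pos"],s["tcp_rot"],s["opening"])
E
```

```text
scene 464.805873892634 464.805873892634 255.6624851854994 188.10953886113623
[[0.8595, 0.2949, -0.4174, 0.9228], [0.511, -0.5107, 0.6914, -0.6312], [-0.0092, -0.8076, -0.5896, 0.589], [0.0, 0.0, 0.0, 1.0]]
top 389.2949811659932 389.2949811659932 263.86150634090666 189.75960653492746
[[-0.0006, -0.9931, 0.1172, 0.4706], [-1.0, 0.0016, 0.0088, -0.0125], [-0.0089, -0.1172, -0.9931, 0.9086], [0.0, 0.0, 0.0, 1.0]]
0.1 [0.1470662  0.60694345 0.20437916] [[-9.71876808e-01  2.35489542e-01 -3.82491384e-04]
 [ 2.35489851e-01  9.71875329e-01 -1.69548980e-03]
 [-2.75361757e-05 -1.73788005e-03 -9.99998490e-01]] 0.9996381735373656
```

View pics/scene0.png

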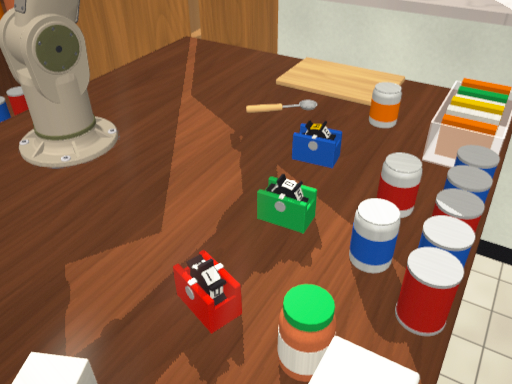

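View pics/top0.png

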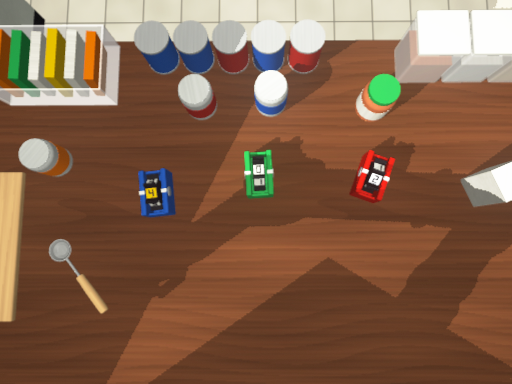

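The scene view shows the red counter at about (208,290), green at (288,203) and blue at (317,143). In the top view red is at about (376,177). I'll enlarge the red one in both.

Run:
```python
import cv2,numpy as np
a=cv2.imread("pics/scene0.png")[245:335,165:255]; b=cv2.imread("pics/top0.png")[142:212,341:411]
a=cv2.resize(a,(400,400),interpolation=cv2.INTER_CUBIC);b=cv2.resize(b,(400,400),interpolation=cv2.INTER_CUBIC)
cv2.imwrite("pics/crop0.png",np.hstack([a,b]))
```

```text
(no output)
```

View pics/crop0.png

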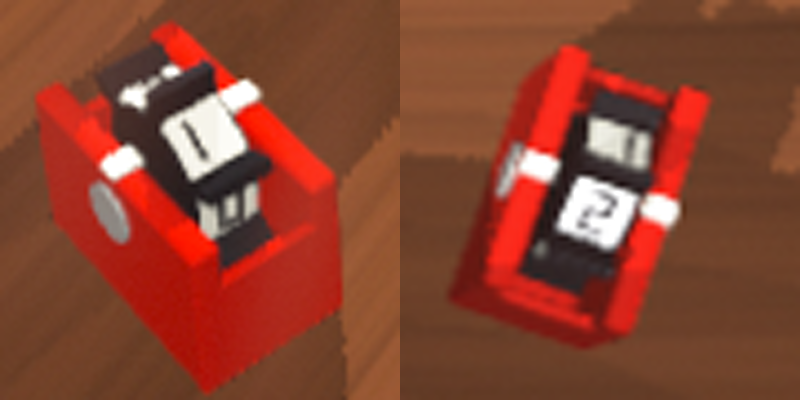

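Scene crop: marks at pixel (192.4,281.4) and (219.4,266.4), face 1 toward the camera. Top crop: marks at (386.5,178.75) and (365.5,171.05), with face 2 nearly up but a little toward the robot. Next I triangulate, and estimate the wheel angle by projecting a model.

```bash
cat > h.py <<'E'
import cv2,numpy as np
from rig import arm,grab_frame
def P(f):
    K=np.array([[f["fx"],0,f["cx"]],[0,f["fy"],f["cy"]],[0,0,1]]); return K@np.linalg.inv(f["extrinsics"])[:3]
def proj(P,X):
    X=np.atleast_2d(X); q=np.c_[X,np.ones(len(X))]@P.T; return q[:,:2]/q[:,2:]
def tri(Pa,Pb,a,b):
    X=cv2.triangulatePoints(Pa,Pb,np.array(a,float).reshape(2,-1),np.array(b,float).reshape(2,-1)).ravel(); X=X[:3]/X[3]
    return X, proj(Pa,X)-a, proj(Pb,X)-b
def face(ax,yaw,ang,k):   # corners of face k and its centre; direction angle from top toward +x
    ex=np.array([np.cos(yaw),np.sin(yaw),0]);ey=np.array([-ex[1],ex[0],0]);ez=np.array([0,0,1.])
    t=ang-k*np.pi/3; n=ez*np.cos(t)+ex*np.sin(t); u=ex*np.cos(t)-ez*np.sin(t)
    r=lambda d,s,w:ax+n*d+u*s+ey*w
    return [r(.03,s*.0143,w*.012) for s,w in((-1,-1),(-1,1),(1,1),(1,-1))]
E
python3 - <<'E'
from h import *
S=grab_frame("scene");T=grab_frame("top");a,b=P(S),P(T)
o=-.4
for p,q in(((192.4,281.4),(386.5,178.75)),((219.4,266.4),(365.5,171.05))):
    X,e,g=tri(a,b,np.array(p)+o,np.array(q)+o);print(X.round(4),e.round(2),g.round(2))
E
```

```text
[ 0.5935 -0.2711  0.0696] [[ 0.43 -0.01]] [[0.26 0.33]]
[ 0.6108 -0.2257  0.07  ] [[ 0.21 -0.01]] [[0.13 0.17]]
```

Run:
```python
from h import *
S=grab_frame("scene");T=grab_frame("top");a,b=P(S),P(T)
ax=np.array([.602,-.2484,.056]);yaw=np.radians(-20.9)
for an in np.arange(1.0,2.5,.1):
    print(round(an,2),proj(a,np.mean(face(ax,yaw,an,1),0)).round(1),proj(b,np.mean(face(ax,yaw,an,2),0)).round(1),proj(b,np.mean(face(ax,yaw,an,1),0)).round(1))
```

```text
1.0 [[204.7 265.2]] [[371.8 186.2]] [[377.7 174.2]]
1.1 [[205.8 266.4]] [[372.3 185.4]] [[378.1 172.9]]
1.2 [[206.9 267.6]] [[372.9 184.5]] [[378.5 171.7]]
1.3 [[208.  269.1]] [[373.5 183.5]] [[378.9 170.4]]
1.4 [[209.1 270.6]] [[374.1 182.4]] [[379.2 169.3]]
1.5 [[210.2 272.2]] [[374.7 181.2]] [[379.5 168.2]]
1.6 [[211.3 273.9]] [[375.3 180. ]] [[379.7 167.2]]
1.7 [[212.3 275.7]] [[375.8 178.8]] [[379.8 166.2]]
1.8 [[213.3 277.5]] [[376.4 177.5]] [[379.9 165.4]]
1.9 [[214.1 279.3]] [[376.9 176.2]] [[379.9 164.7]]
2.0 [[215.  281.1]] [[377.4 174.8]] [[379.9 164.1]]
2.1 [[215.7 283. ]] [[377.9 173.5]] [[379.8 163.7]]
2.2 [[216.3 284.7]] [[378.4 172.3]] [[379.7 163.3]]
2.3 [[216.8 286.5]] [[378.7 171. ]] [[379.5 163.1]]
2.4 [[217.2 288.1]] [[379.1 169.8]] [[379.2 163. ]]
```

Wheel value is about 1.65 and the counter's yaw is about -20.9°. The marks come out 48.6 mm apart at z≈70 mm, against 48 and 68 expected. Moving towards it with fingers shut, along an arc.

>>> {"name": "apply_moves", "arguments": {"plan": [[0, 0, 0.02, -0.2, -0.1, 0, 1], [0, 0, 0.05, -0.4, -0.2, 0, 1], [0, 0, 0.081, -0.6, -0.31, 0, 1], [0, 0, 0.081, -0.837, -0.44, 0, 1], [0, 0, 0.081, -0.837, -0.44, 0, 1], [0, 0, 0.081, -0.837, -0.44, 0, 1], [0, 0, 0.081, -0.837, -0.44, 0, 1], [0, 0, 0.081, -0.837, -0.44, 0, 1], [0, 0, 0.081, -0.837, -0.44, 0, 1], [0, 0, 0.081, -0.837, -0.44, 0, 1]]}}

```text
t: 1.55
eef_pos: [0.3596, 0.4204, 0.2052]
tcp_rot: [[-0.935, 0.356, -0.0], [0.356, 0.935, -0.0], [0.0, -0.0, -1.0]]
force: [0.0, -0.4, 0.2]
opening: -0.003
```

>>> {"name": "apply_moves", "arguments": {"plan": [[0, 0, 0, -0.13, -0.15, 0, 1], [0, 0, 0, -0.26, -0.3, 0, 1], [0, 0, 0, -0.39, -0.46, 0, 1], [0, 0, 0, -0.52, -0.62, 0, 1], [0, 0, 0, -0.65, -0.78, 0, 1], [0, 0, 0, -0.76, -0.92, 0, 1], [0, 0, 0, -0.833, -1, 0, 1], [0, 0, 0, -0.833, -1, 0, 1], [0, 0, 0, -0.833, -1, 0, 1], [0, 0, 0, -0.833, -1, 0, 1]]}}

```text
t: 2.8
eef_pos: [0.4862, 0.0521, 0.2052]
tcp_rot: [[-0.935, 0.355, -0.0], [0.355, 0.935, 0.0], [0.0, 0.0, -1.0]]
force: [0.8, -0.6, -0.7]
opening: 0.001
```

>>> {"name": "apply_moves", "arguments": {"plan": [[0, 0, 0, -0.1, -0.12, 0, 1], [0, 0, 0, -0.22, -0.26, 0, 1], [0, 0, 0, -0.34, -0.41, 0, 1], [0, 0, 0, -0.46, -0.56, 0, 1], [0, 0, 0, -0.58, -0.7, 0, 1], [0, 0, 0, -0.66, -0.797, 0, 1], [0, 0, 0, -0.66, -0.797, 0.1, 1], [0, 0, 0, -0.66, -0.797, 0.2, 1], [0, 0, 0, -0.66, -0.797, 0.2, 1], [0, 0, 0, -0.66, -0.797, 0.2, 1]]}}

```text
t: 4.05
eef_pos: [0.5869, -0.2429, 0.1465]
tcp_rot: [[-0.935, 0.356, 0.001], [0.356, 0.935, -0.0], [-0.001, 0.0, -1.0]]
force: [-0.9, 0.2, 0.1]
opening: -0.003
```

Run:
```python
from h import *
S=grab_frame("scene");T=grab_frame("top")
a=S["img"][205:335,145:275,::-1]; b=T["img"][132:222,331:421,::-1]
cv2.imwrite("pics/crop1.png",np.hstack([cv2.resize(i,(400,400),interpolation=cv2.INTER_CUBIC) for i in(a,b)]))
s=arm.get_state();print(s["t"],s["eef_pos"],s["force"])
```

```text
4.15 [ 0.58706779 -0.24345886  0.14706003] [0.1421069  0.56423101 0.22784652]
```

View pics/crop1.png

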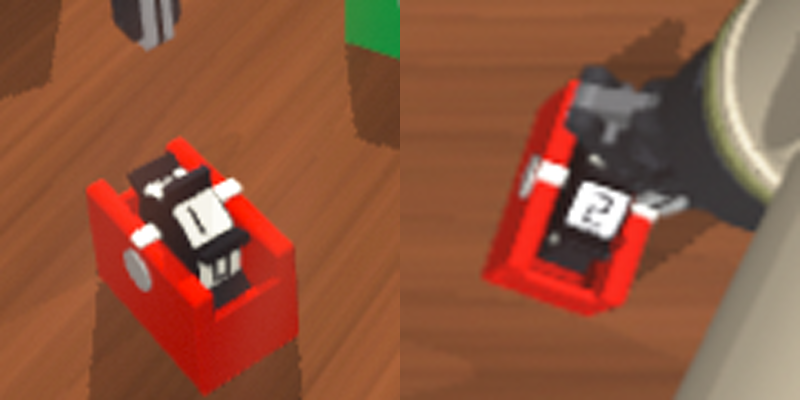

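The finger tip hangs above and behind the wheel, at scene pixel (192,220). I'll check that against the projected TCP.

Run:
```python
from h import *
S=grab_frame("scene");T=grab_frame("top");X=arm.get_state()["eef_pos"]
print(X,proj(P(S),X),proj(P(T),X))
A=np.array([.602,-.2484,.056]);ex=np.array([.934,-.357,0]);print((X-A)@ex)
for r in(.026,.03):
  for an in(1.4,1.5,1.6,1.7,1.8):
    q=[];
    for cam,k in((S,1),(T,2)):
        t=an-k*np.pi/3; q.append(proj(P(cam),A+r*(np.array([0,0,np.cos(t)])+ex*np.sin(t))).round(1)[0])
    print(r,an,*q)
```

```text
[ 0.58680571 -0.24358039  0.14670335] [[195.48171752 229.90358023]] [[384.38401738 176.34998461]]
-0.01591206344826551
0.026 1.4 [208.8 271.8] [374.1 181.5]
0.026 1.5 [209.7 273.2] [374.6 180.5]
0.026 1.6 [210.7 274.7] [375.1 179.4]
0.026 1.7 [211.5 276.2] [375.6 178.4]
0.026 1.8 [212.3 277.8] [376.1 177.2]
0.03 1.4 [209.1 270.6] [374.1 182.4]
0.03 1.5 [210.2 272.2] [374.7 181.2]
0.03 1.6 [211.3 273.9] [375.3 180. ]
0.03 1.7 [212.3 275.7] [375.8 178.8]
0.03 1.8 [213.3 277.5] [376.4 177.5]
```

The visible tip sits about 9 px above the projected TCP, so I need to see the gripper whole.

Run:
```python
from h import *
S=grab_frame("scene");T=grab_frame("top");X=arm.get_state()["eef_pos"]
o=[]
for c,(u,v) in((S,(110,110)),(T,(311,87))):
    im=cv2.resize(c["img"][v:v+200 if c is S else v+150,u:u+133 if c is S else u+100,::-1],(400,600),interpolation=cv2.INTER_CUBIC); k=3 if c is S else 4
    for z in(0,.05,.1): 
        p=(proj(P(c),X+[0,0,z])[0]-(u,v))*k; cv2.circle(im,tuple(int(i) for i in p),4,(0,255,0),1)
    o.append(im)
cv2.imwrite("pics/crop2.png",np.hstack(o))
```

```text
(no output)
```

View pics/crop2.png

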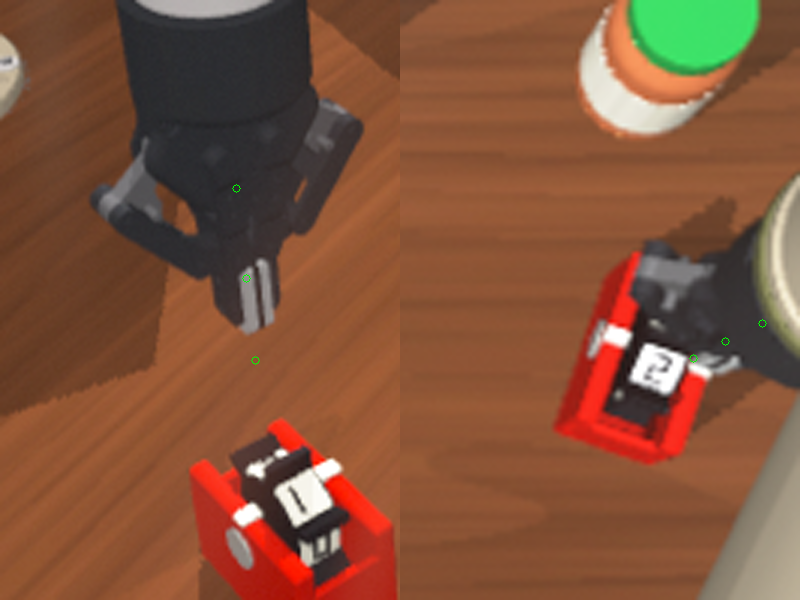

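In the picture the tip appears about 19 mm higher than the reported TCP, along the tool axis. I'll go down to a reported z of 0.110, which clears the ribs either way, and compare again.

>>> {"name": "apply_moves", "arguments": {"plan": [[0, 0, 0, 0, 0, 0.03, 1], [0, 0, 0, 0, 0, 0.06, 1], [0, 0, 0, 0, 0, 0.09, 1], [0, 0, 0, 0, 0, 0.12, 1], [0, 0, 0, 0, 0, 0.12, 1], [0, 0, 0, 0, 0, 0.12, 1], [0, 0, 0, 0, 0, 0.12, 1], [0, 0, 0, 0, 0, 0.12, 1], [0, 0, 0, 0, 0, 0.12, 1], [0, 0, 0, 0, 0, 0.12, 1]]}}

```text
t: 5.6
eef_pos: [0.5861, -0.2435, 0.1094]
tcp_rot: [[-0.934, 0.357, 0.0], [0.357, 0.934, -0.0], [-0.0, -0.0, -1.0]]
force: [-0.2, -0.2, -0.4]
opening: 0.001
```

```bash
cat >> h.py <<'E'
def look(n):
    S=grab_frame("scene");T=grab_frame("top");X=arm.get_state()["eef_pos"]
    u,v=158,215
    im=cv2.resize(S["img"][v:v+90,u:u+80,::-1],(480,540),interpolation=cv2.INTER_CUBIC)
    for z in(0,.019,.05):
        p=(proj(P(S),X+[0,0,z])[0]-(u,v)+.5)*6; cv2.circle(im,tuple(int(i) for i in p),3,(0,255,0),1)
    tp=cv2.resize(T["img"][139:229,348:401,::-1],(318,540),interpolation=cv2.INTER_CUBIC)
    cv2.imwrite(f"pics/{n}.png",np.hstack([im,tp])); s=arm.get_state();print(s["t"],X.round(4),s["force"].round(1))
E
python3 -c "from h import *;look('c3')"
```

```text
5.7 [ 0.5861 -0.2435  0.1093] [0.  0.2 0.5]
```

View pics/c3.png

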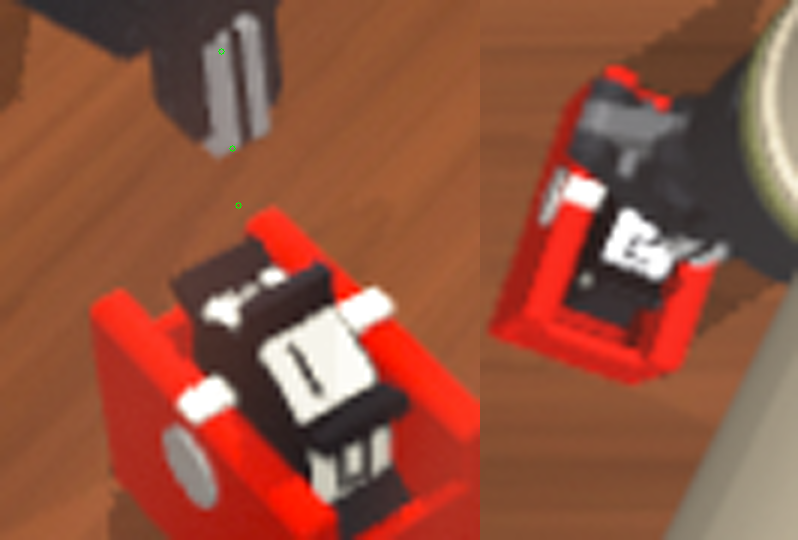

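The tips still end near the circle 19 mm above the reported TCP. I'll lower to a reported 0.088, which is inside the gap if the TCP is right and clear if it isn't, then look again and read the force.

>>> {"name": "apply_moves", "arguments": {"plan": [[0, 0, 0, 0, 0, 0.01, 1], [0, 0, 0, 0, 0, 0.02, 1], [0, 0, 0, 0, 0, 0.03, 1], [0, 0, 0, 0, 0, 0.04, 1], [0, 0, 0, 0, 0, 0.05, 1], [0, 0, 0, 0, 0, 0.06, 1], [0, 0, 0, 0, 0, 0.07, 1], [0, 0, 0, 0, 0, 0.07, 1], [0, 0, 0, 0, 0, 0.07, 1], [0, 0, 0, 0, 0, 0.07, 1]]}}

```text
t: 6.95
eef_pos: [0.5862, -0.2435, 0.0885]
tcp_rot: [[-0.934, 0.357, 0.0], [0.357, 0.934, -0.0], [-0.0, -0.0, -1.0]]
force: [-0.3, 0.4, -0.2]
opening: -0.001
```

```bash
python3 -c "from h import *;look('c4')"
```

```text
7.05 [ 0.5862 -0.2435  0.0884] [-0.5 -0.1  0.3]
```

View pics/c4.png

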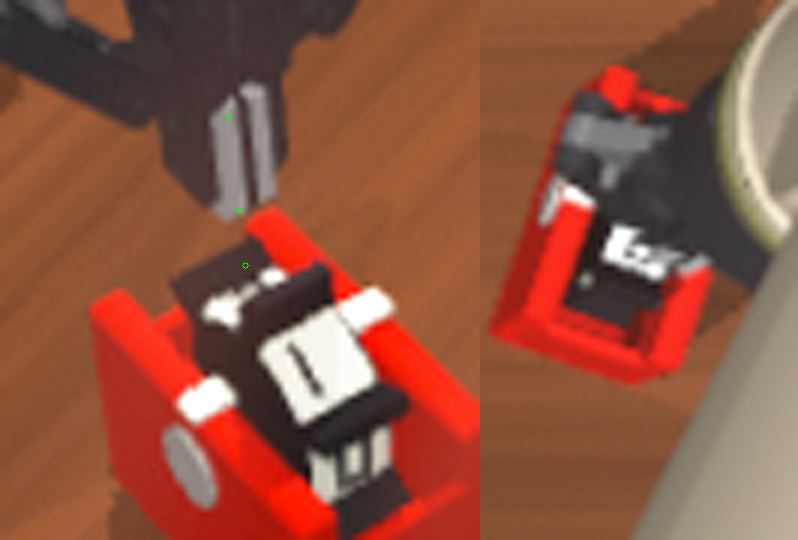

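Run:
```python
from h import *
S=grab_frame("scene");T=grab_frame("top");X=arm.get_state()["eef_pos"]
ex=np.array([.934,-.357,0]);ey=np.array([.357,.934,0])
for dz in(0,.01,.019,.025):
  for dx in(-.011,.011):
    pts=[X+ex*dx+ey*w+[0,0,dz] for w in(-.012,0,.012)]
    print(dz,dx,"S",((proj(P(S),pts)-(158,215)+.5)*6).round().tolist(),"T",((proj(P(T),pts)-(348,139)+.5)*6+(480,0)).round().tolist())
```

```text
0 -0.011 S [[182.0, 263.0], [222.0, 242.0], [262.0, 221.0]] T [[674.0, 295.0], [642.0, 283.0], [610.0, 271.0]]
0 0.011 S [[229.0, 312.0], [270.0, 290.0], [310.0, 269.0]] T [[694.0, 237.0], [662.0, 225.0], [630.0, 213.0]]
0.01 -0.011 S [[178.0, 234.0], [219.0, 213.0], [259.0, 193.0]] T [[682.0, 291.0], [650.0, 279.0], [617.0, 267.0]]
0.01 0.011 S [[225.0, 283.0], [266.0, 261.0], [307.0, 240.0]] T [[703.0, 233.0], [670.0, 221.0], [638.0, 209.0]]
0.019 -0.011 S [[175.0, 208.0], [216.0, 187.0], [256.0, 167.0]] T [[690.0, 288.0], [657.0, 276.0], [624.0, 263.0]]
0.019 0.011 S [[222.0, 257.0], [264.0, 235.0], [304.0, 214.0]] T [[710.0, 229.0], [678.0, 217.0], [645.0, 205.0]]
0.025 -0.011 S [[172.0, 190.0], [214.0, 169.0], [254.0, 149.0]] T [[695.0, 286.0], [662.0, 273.0], [629.0, 261.0]]
0.025 0.011 S [[220.0, 239.0], [262.0, 217.0], [303.0, 196.0]] T [[716.0, 226.0], [683.0, 214.0], [649.0, 202.0]]
```

The pictures disagree with the reported TCP, so I'll test by touch: push 12 mm along +x at this height. If the TCP is right, this turns the wheel.

>>> {"name": "apply_moves", "arguments": {"plan": [[0, 0, 0, -0.01, 0, 0, 1], [0, 0, 0, -0.02, 0, 0, 1], [0, 0, 0, -0.03, 0, 0, 1], [0, 0, 0, -0.04, 0, 0, 1], [0, 0, 0, -0.04, 0, 0, 1], [0, 0, 0, -0.04, 0, 0, 1], [0, 0, 0, -0.04, 0, 0, 1], [0, 0, 0, -0.04, 0, 0, 1], [0, 0, 0, -0.04, 0, 0, 1], [0, 0, 0, -0.04, 0, 0, 1]]}}

```text
t: 8.4
eef_pos: [0.5973, -0.2478, 0.0883]
tcp_rot: [[-0.934, 0.357, -0.0], [0.357, 0.934, -0.0], [0.0, -0.0, -1.0]]
force: [-0.8, -0.4, -0.4]
opening: 0.001
```

Run:
```python
from h import *
look('c5')
a=cv2.imread('pics/c4.png').astype(int);b=cv2.imread('pics/c5.png').astype(int)
d=np.abs(a-b).max(2)[:540,:480]
# wheel area: face '1' region
print(d[330:540,100:480].max(), d[330:500,250:420].mean())
```

```text
8.5 [ 0.5973 -0.2477  0.0883] [ 0.4 -0.  -0.1]
15 1.5279930795847751
```

The wheel did not move, so the real tip is above the ribs.

View pics/c5.png

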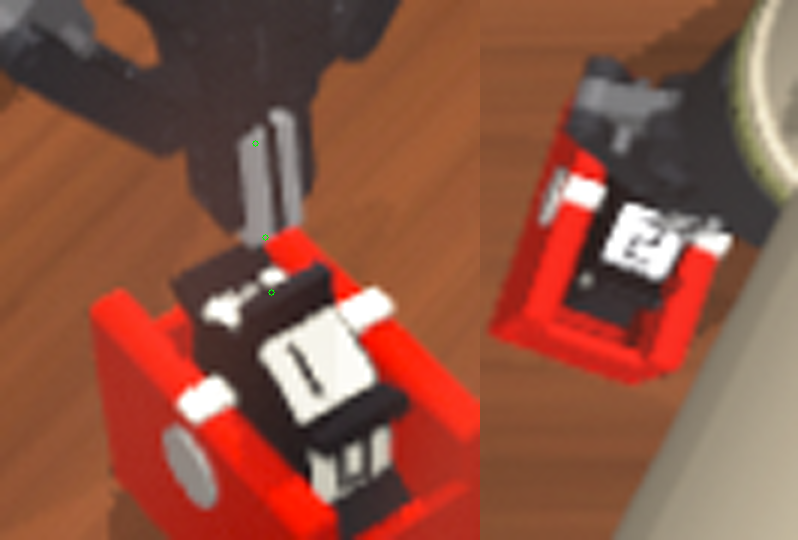

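Tip now seen at scene crop (270,234), level with the circle 19 mm above the reported TCP, and the wheel is unchanged. I'll take tip = TCP + 19 mm: back to x=-22 mm, down to a reported 0.069, then push.

>>> {"name": "apply_moves", "arguments": {"plan": [[0, 0, 0, 0.03, 0, 0, 1], [0, 0, 0, 0.058, 0, 0, 1], [0, 0, 0, 0.058, 0, 0.015, 1], [0, 0, 0, 0.058, 0, 0.03, 1], [0, 0, 0, 0.058, 0, 0.045, 1], [0, 0, 0, 0.058, 0, 0.055, 1], [0, 0, 0, 0.058, 0, 0.064, 1], [0, 0, 0, 0.058, 0, 0.064, 1], [0, 0, 0, 0.058, 0, 0.064, 1], [0, 0, 0, 0.058, 0, 0.064, 1]]}}

```text
t: 9.75
eef_pos: [0.5811, -0.2416, 0.0693]
tcp_rot: [[-0.934, 0.357, 0.0], [0.357, 0.934, -0.0], [-0.0, -0.0, -1.0]]
force: [-0.1, -0.7, -0.3]
opening: 0.001
```

```bash
cat >> h.py <<'E'
def diff(a,b):
    a=cv2.imread(f'pics/{a}.png').astype(int);b=cv2.imread(f'pics/{b}.png').astype(int)
    d=np.abs(a-b).max(2); print('wheel diff scene',d[330:500,250:420].max(), d[330:500,250:420].mean(),'top',d[215:320,560:660].mean())
E
python3 -c "
from h import *
look('c6');diff('c5','c6')"
```

```text
9.85 [ 0.5811 -0.2416  0.0692] [-0.3 -0.2 -0.3]
wheel diff scene 41 2.4767820069204154 top 56.60914285714286
```

>>> {"name": "apply_moves", "arguments": {"plan": [[0, 0, 0, -0.01, 0, 0, 1], [0, 0, 0, -0.02, 0, 0, 1], [0, 0, 0, -0.03, 0, 0, 1], [0, 0, 0, -0.04, 0, 0, 1], [0, 0, 0, -0.053, 0, 0, 1], [0, 0, 0, -0.053, 0, 0, 1], [0, 0, 0, -0.053, 0, 0, 1], [0, 0, 0, -0.053, 0, 0, 1], [0, 0, 0, -0.053, 0, 0, 1], [0, 0, 0, -0.053, 0, 0, 1]]}}

```text
t: 11.1
eef_pos: [0.5959, -0.2472, 0.0691]
tcp_rot: [[-0.934, 0.357, 0.0], [0.357, 0.934, -0.0], [-0.0, -0.0, -1.0]]
force: [0.4, -0.2, 0.9]
opening: 0.001
```

```bash
python3 -c "
from h import *
look('c7');diff('c6','c7')"
```

```text
11.2 [ 0.5959 -0.2472  0.0691] [-1.   0.7 -0.5]
wheel diff scene 254 23.50051903114187 top 57.61257142857143
```

View pics/c7.png

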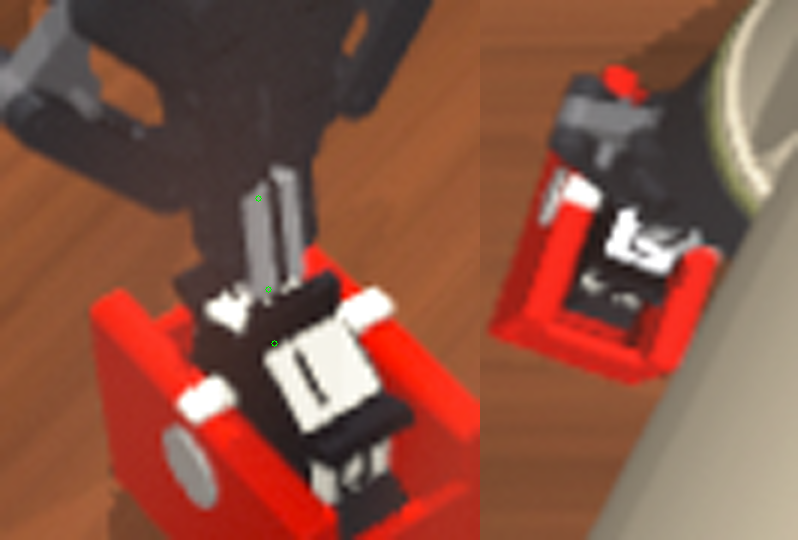

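The wheel now turns: the rib moved from (330,275) to (338,285). So the tip is indeed at TCP+19 mm and its front at about TCP+10 mm. Next I finish this step to axis +4.5 mm, lift, and go back to x=-37.

>>> {"name": "apply_moves", "arguments": {"plan": [[0, 0, 0, -0.01, 0, 0, 1], [0, 0, 0, -0.02, 0, 0, 1], [0, 0, 0, -0.03, 0, 0, 1], [0, 0, 0, -0.035, 0, 0, 1], [0, 0, 0, -0.035, 0, 0, 1], [0, 0, 0, -0.028, 0, 0, 1], [0, 0, 0, -0.025, 0, -0.03, 1], [0, 0, 0, -0.025, 0, -0.06, 1], [0, 0, 0, 0.1, 0, -0.06, 1], [0, 0, 0, 0.1, 0, -0.06, 1]]}}

```text
t: 12.45
eef_pos: [0.5659, -0.2362, 0.0876]
tcp_rot: [[-0.934, 0.358, -0.001], [0.358, 0.934, 0.001], [0.001, 0.001, -1.0]]
force: [-0.0, -0.4, 0.5]
opening: 0.002
```

```bash
cat >> h.py <<'E'
def yellow():
    A=np.array([.602,-.2484,.056]);ex=np.array([.934,-.357,0])
    for n in("scene","top"):
        c=grab_frame(n);h=cv2.cvtColor(c["img"],cv2.COLOR_RGB2HSV);m=cv2.inRange(h,(20,120,90),(36,255,255))
        u,v=proj(P(c),A)[0].astype(int); w=np.zeros_like(m); w[v-30:v+30,u-28:u+28]=1
        ys,xs=np.nonzero(m*w); print(n,len(xs),(xs.mean().round(1),ys.mean().round(1)) if len(xs) else '')
        if len(xs)>3:
            th=np.arange(2,5.6,.02)
            for r in(.026,.03):
                q=proj(P(c),[A+r*(np.array([0,0,np.cos(t-4.189)])+ex*np.sin(t-4.189)) for t in th]); e=np.hypot(*(q-(xs.mean(),ys.mean())).T); i=e.argmin();print('  r',r,'angle',th[i].round(2),'res',e[i].round(1))
E
python3 -c "
from h import *
look('c8');yellow()"
```

```text
12.55 [ 0.5685 -0.2365  0.0881] [0.3 0.6 0.6]
scene 0 
top 0
```

>>> {"name": "apply_moves", "arguments": {"plan": [[0, 0, 0, 0, 0, 0.03, 1], [0, 0, 0, 0, 0, 0.063, 1], [0, 0, 0, -0.02, 0, 0.063, 1], [0, 0, 0, -0.045, 0, 0.063, 1], [0, 0, 0, -0.07, 0, 0.063, 1], [0, 0, 0, -0.095, 0, 0.063, 1], [0, 0, 0, -0.115, 0, 0.063, 1], [0, 0, 0, -0.13, 0, 0.063, 1], [0, 0, 0, -0.135, 0, 0.063, 1], [0, 0, 0, -0.135, 0, 0.063, 1]]}}

```text
t: 13.9
eef_pos: [0.6057, -0.251, 0.0681]
tcp_rot: [[-0.934, 0.357, -0.0], [0.357, 0.934, -0.0], [0.0, -0.0, -1.0]]
force: [0.3, 1.2, 0.2]
opening: -0.003
```

>>> {"name": "apply_moves", "arguments": {"plan": [[0, 0, 0, 0.005, 0, 0, 1], [0, 0, 0, 0.008, 0, 0, 1], [0, 0, 0, 0.01, 0, -0.03, 1], [0, 0, 0, 0.01, 0, -0.063, 1], [0, 0, 0, 0.08, 0, -0.063, 1], [0, 0, 0, 0.135, 0, -0.063, 1], [0, 0, 0, 0.135, 0, -0.063, 1], [0, 0, 0, 0.135, 0, -0.063, 1], [0, 0, 0, 0.135, 0, -0.063, 1], [0, 0, 0, 0.135, 0, -0.063, 1]]}}

```text
t: 15.15
eef_pos: [0.5681, -0.2367, 0.087]
tcp_rot: [[-0.934, 0.357, -0.0], [0.357, 0.934, -0.0], [0.0, -0.0, -1.0]]
force: [0.2, -0.7, -1.1]
opening: 0.005
```

```bash
python3 -c "
from h import *
look('c9');yellow()"
```

```text
15.25 [ 0.568  -0.2366  0.087 ] [ 0.2 -0.2 -0.7]
scene 0 
top 0
```

View pics/c9.png

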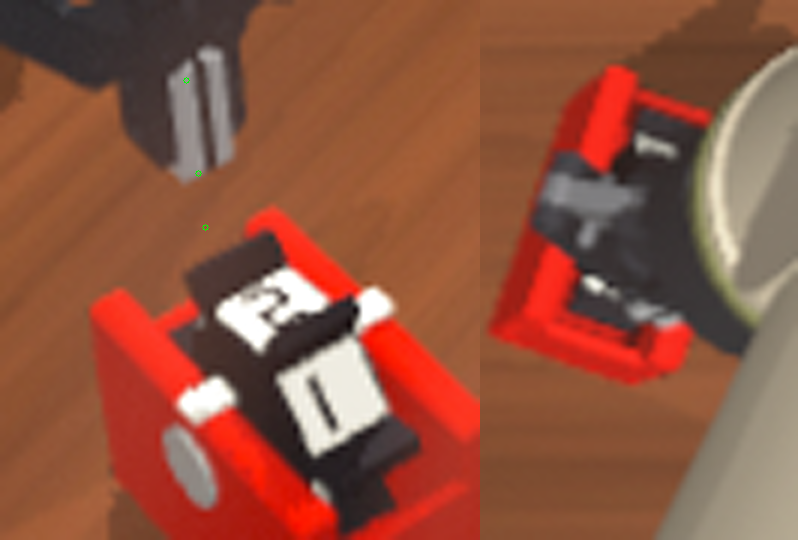

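Face 2 is now up in the scene view at crop (275,305), so the value is about 2.04. The second push skimmed over the rib tip, which means the tip was still too high. Repeating it 4 mm lower.

>>> {"name": "apply_moves", "arguments": {"plan": [[0, 0, 0, 0, 0, 0.04, 1], [0, 0, 0, 0, 0, 0.077, 1], [0, 0, 0, -0.02, 0, 0.077, 1], [0, 0, 0, -0.045, 0, 0.077, 1], [0, 0, 0, -0.07, 0, 0.077, 1], [0, 0, 0, -0.095, 0, 0.077, 1], [0, 0, 0, -0.115, 0, 0.077, 1], [0, 0, 0, -0.128, 0, 0.077, 1], [0, 0, 0, -0.133, 0, 0.077, 1], [0, 0, 0, -0.133, 0, 0.077, 1]]}}

```text
t: 16.6
eef_pos: [0.6093, -0.2518, 0.0676]
tcp_rot: [[-0.934, 0.356, 0.008], [0.356, 0.935, -0.003], [-0.009, 0.001, -1.0]]
force: [3.8, 1.0, 11.9]
opening: 0.002
```

```bash
python3 -c "
from h import *
look('c10');diff('c9','c10');yellow()"
```

```text
16.7 [ 0.6093 -0.2518  0.0677] [ 4.4  0.5 12.9]
wheel diff scene 223 11.917785467128027 top 81.25961904761905
scene 0 
top 62 (np.float64(370.5), np.float64(185.8))
  r 0.026 angle 2.8 res 0.5
  r 0.03 angle 3.04 res 1.2
```

The wheel advanced to roughly 2.8–3.0, and the tip is pressing on the drum at about 13 N. I'll back off, lift and look.

>>> {"name": "apply_moves", "arguments": {"plan": [[0, 0, 0, 0, 0, -0.012, 1], [0, 0, 0, 0.006, 0, -0.015, 1], [0, 0, 0, 0.008, 0, -0.04, 1], [0, 0, 0, 0.008, 0, -0.077, 1], [0, 0, 0, 0.07, 0, -0.077, 1], [0, 0, 0, 0.133, 0, -0.077, 1], [0, 0, 0, 0.133, 0, -0.077, 1], [0, 0, 0, 0.133, 0, -0.077, 1], [0, 0, 0, 0.133, 0, -0.077, 1], [0, 0, 0, 0.133, 0, -0.077, 1]]}}

```text
t: 18.05
eef_pos: [0.5682, -0.2367, 0.087]
tcp_rot: [[-0.934, 0.357, -0.0], [0.357, 0.934, -0.0], [0.0, -0.0, -1.0]]
force: [-0.6, -1.2, 0.1]
opening: 0.004
```

```bash
python3 -c "
from h import *
look('c11');yellow()"
```

```text
18.15 [ 0.568  -0.2367  0.087 ] [ 0.5  0.2 -0.3]
scene 0 
top 17 (np.float64(367.8), np.float64(186.4))
  r 0.026 angle 2.12 res 1.4
  r 0.03 angle 2.0 res 0.8
```

View pics/c11.png

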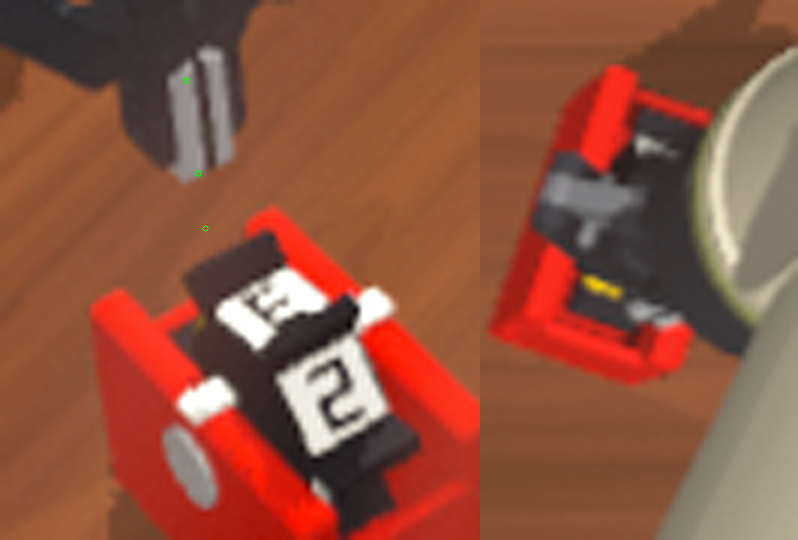

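Face 3 is now up, in the same attitude as the 2 was, and yellow 4 is next at top crop (602,287). Repeating the same push and retreat.

>>> {"name": "apply_moves", "arguments": {"plan": [[0, 0, 0, 0, 0, 0.04, 1], [0, 0, 0, 0, 0, 0.077, 1], [0, 0, 0, -0.02, 0, 0.077, 1], [0, 0, 0, -0.045, 0, 0.077, 1], [0, 0, 0, -0.07, 0, 0.077, 1], [0, 0, 0, -0.095, 0, 0.077, 1], [0, 0, 0, -0.115, 0, 0.077, 1], [0, 0, 0, -0.128, 0, 0.077, 1], [0, 0, 0, -0.133, 0, 0.077, 1], [0, 0, 0, -0.133, 0, 0.077, 1]]}}

```text
t: 19.5
eef_pos: [0.6094, -0.2518, 0.0677]
tcp_rot: [[-0.934, 0.356, 0.008], [0.356, 0.935, -0.003], [-0.009, 0.001, -1.0]]
force: [3.3, 0.3, 13.0]
opening: 0.003
```

>>> {"name": "apply_moves", "arguments": {"plan": [[0, 0, 0, 0, 0, -0.012, 1], [0, 0, 0, 0.006, 0, -0.015, 1], [0, 0, 0, 0.008, 0, -0.04, 1], [0, 0, 0, 0.008, 0, -0.077, 1], [0, 0, 0, 0.07, 0, -0.1, 1], [0, 0, 0, 0.133, 0, -0.2, 1], [0, 0, 0, 0.3, 0.05, -0.3, 1], [0, 0, 0, 0.4, 0.1, -0.4, 1], [0, 0, 0, 0.45, 0.3, -0.5, 1], [0, 0, 0, 0.45, 0.4, -0.5, 1]]}}

```text
t: 20.75
eef_pos: [0.523, -0.0882, 0.2173]
tcp_rot: [[-0.935, 0.356, 0.005], [0.356, 0.935, 0.002], [-0.004, 0.004, -1.0]]
force: [0.3, -0.1, -1.0]
opening: -0.001
```

Run:
```python
from h import *
look('c12');yellow()
S=grab_frame("scene");T=grab_frame("top")
A=np.array([.602,-.2484,.056]);ex=np.array([.934,-.357,0])
o=[]
for c,(u,v) in((S,(173,240)),(T,(346,142))):
    im=cv2.resize(c["img"][v:v+66,u:u+66,::-1],(396,396),interpolation=cv2.INTER_CUBIC)
    p=(proj(P(c),A+[0,0,.028])[0]-(u,v)+.5)*6; cv2.circle(im,tuple(int(i) for i in p),3,(0,0,255),1); o.append(im)
cv2.imwrite("pics/c13.png",np.hstack(o))
```

```text
20.85 [ 0.5235 -0.0851  0.2153] [ 0.2  1.2 -0.8]
scene 135 (np.float64(202.4), np.float64(265.7))
  r 0.026 angle 3.9 res 0.4
  r 0.03 angle 4.04 res 1.9
top 0
```

View pics/c13.png

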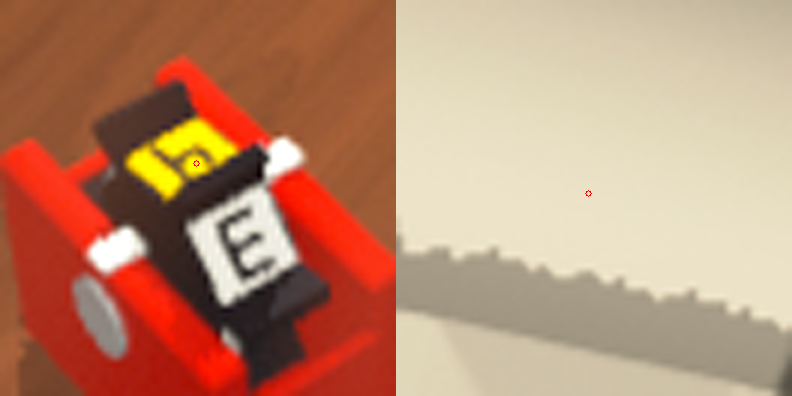

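Yellow 4 is on top, but the near rib hides part of it in the scene view and the arm blocks the top view. I'll move the arm aside for a clean top check.

>>> {"name": "apply_moves", "arguments": {"plan": [[0, 0, 0, 0, 0.1, 0, 1], [0, 0, 0, 0, 0.25, 0, 1], [0, 0, 0, 0.1, 0.4, 0, 1], [0, 0, 0, 0.1, 0.6, 0, 1], [0, 0, 0, 0.1, 0.8, 0, 1], [0, 0, 0, 0.1, 0.8, 0, 1], [0, 0, 0, 0.1, 0.8, 0, 1], [0, 0, 0, 0.1, 0.8, 0, 1], [0, 0, 0, 0.1, 0.8, 0, 1], [0, 0, 0, 0.1, 0.8, 0, 1]]}}

```text
t: 22.3
eef_pos: [0.5795, 0.1437, 0.2143]
tcp_rot: [[-0.934, 0.358, 0.0], [0.358, 0.934, 0.0], [-0.0, 0.0, -1.0]]
force: [0.2, 0.2, -0.6]
opening: 0.003
```

Run:
```python
from h import *
yellow()
T=grab_frame("top");c=T;A=np.array([.602,-.2484,.056]);ex=np.array([.934,-.357,0]);u,v=346,142
im=cv2.resize(c["img"][v:v+66,u:u+66,::-1],(528,528),interpolation=cv2.INTER_CUBIC)
for r in(.026,.03):
  p=(proj(P(c),A+[0,0,r])[0]-(u,v)+.5)*8; cv2.circle(im,tuple(int(i) for i in p),3,(0,0,255),1)
cv2.imwrite("pics/c14.png",im)
```

```text
scene 135 (np.float64(202.4), np.float64(265.7))
  r 0.026 angle 3.9 res 0.4
  r 0.03 angle 4.04 res 1.9
top 131 (np.float64(376.5), np.float64(175.2))
  r 0.026 angle 4.06 res 0.4
  r 0.03 angle 4.04 res 0.8
```

View pics/c14.png

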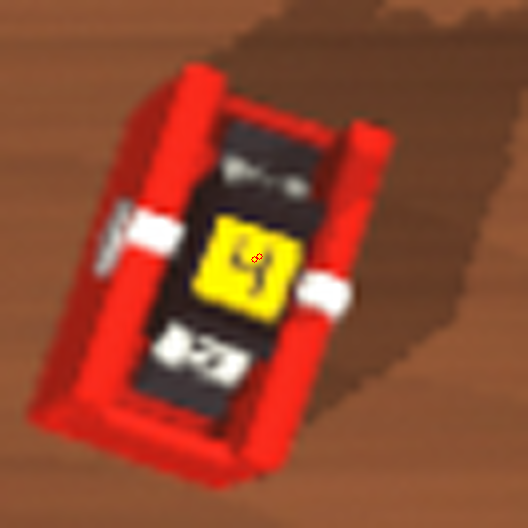

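In the top view the yellow centre (247,270) lies about 4 mm short of the spot predicted for level (257,257), so the wheel reads about 4.05, roughly 8° under. I'll return and nudge it forward gently, keeping the tip just clear of the drum.

>>> {"name": "apply_moves", "arguments": {"plan": [[0, 0, 0, -0.07, -0.16, 0, 1], [0, 0, 0, -0.14, -0.32, 0, 1], [0, 0, 0, -0.21, -0.48, 0, 1], [0, 0, 0, -0.28, -0.64, 0, 1], [0, 0, 0, -0.35, -0.8, 0, 1], [0, 0, 0, -0.35, -0.8, 0, 1], [0, 0, 0, -0.35, -0.8, 0, 1], [0, 0, 0, -0.35, -0.8, 0, 1], [0, 0, 0, -0.35, -0.8, 0, 1], [0, 0, 0, -0.35, -0.8, 0, 1]]}}

```text
t: 23.7
eef_pos: [0.592, -0.1165, 0.214]
tcp_rot: [[-0.935, 0.356, -0.0], [0.356, 0.935, 0.0], [0.0, 0.0, -1.0]]
force: [-0.2, -0.2, 0.8]
opening: 0.001
```

>>> {"name": "apply_moves", "arguments": {"plan": [[0, 0, 0, -0.06, -0.13, 0, 1], [0, 0, 0, -0.12, -0.26, 0, 1], [0, 0, 0, -0.177, -0.394, 0, 1], [0, 0, 0, -0.177, -0.394, 0.1, 1], [0, 0, 0, -0.177, -0.394, 0.2, 1], [0, 0, 0, -0.177, -0.394, 0.3, 1], [0, 0, 0, -0.177, -0.394, 0.35, 1], [0, 0, 0, -0.177, -0.394, 0.35, 1], [0, 0, 0, -0.177, -0.394, 0.35, 1], [0, 0, 0, -0.177, -0.394, 0.35, 1]]}}

```text
t: 24.95
eef_pos: [0.6001, -0.247, 0.1104]
tcp_rot: [[-0.934, 0.357, 0.002], [0.357, 0.934, -0.001], [-0.002, -0.0, -1.0]]
force: [0.6, -0.2, -0.3]
opening: 0.001
```

Run:
```python
from h import *
X=np.mean([arm.get_state()["eef_pos"] for _ in range(3)],0);d=X-[.602,-.2484,.056];print(X,d@[.934,-.357,0],d@[.357,.934,0])
```

```text
[ 0.60005905 -0.24703291  0.11039196] -0.0023008976316166467 0.0005839379242535169
```

>>> {"name": "apply_moves", "arguments": {"plan": [[0, 0, 0, 0, 0, 0.05, 1], [0, 0, 0, 0, 0, 0.1, 1], [0, 0, 0, 0, 0, 0.134, 1], [0, 0, 0, 0, 0, 0.134, 1], [0, 0, 0, -0.01, 0, 0.134, 1], [0, 0, 0, -0.02, 0, 0.134, 1], [0, 0, 0, -0.03, 0, 0.134, 1], [0, 0, 0, -0.036, 0, 0.134, 1], [0, 0, 0, -0.036, 0, 0.134, 1], [0, 0, 0, -0.036, 0, 0.134, 1]]}}

```text
t: 26.2
eef_pos: [0.6093, -0.2505, 0.0688]
tcp_rot: [[-0.934, 0.357, -0.0], [0.357, 0.934, 0.0], [0.0, -0.0, -1.0]]
force: [-0.1, 0.5, 0.2]
opening: -0.001
```

>>> {"name": "apply_moves", "arguments": {"plan": [[0, 0, 0, 0.005, 0, 0, 1], [0, 0, 0, 0.007, 0, -0.03, 1], [0, 0, 0, 0.007, 0, -0.1, 1], [0, 0, 0, 0.007, 0, -0.2, 1], [0, 0, 0, 0.007, 0, -0.35, 1], [0, 0, 0, 0.06, 0.15, -0.48, 1], [0, 0, 0, 0.13, 0.3, -0.48, 1], [0, 0, 0, 0.2, 0.45, -0.48, 1], [0, 0, 0, 0.28, 0.63, -0.48, 1], [0, 0, 0, 0.4, 0.8, -0.48, 1]]}}

```text
t: 27.45
eef_pos: [0.583, 0.0182, 0.2135]
tcp_rot: [[-0.934, 0.357, 0.001], [0.357, 0.934, -0.0], [-0.001, 0.0, -1.0]]
force: [0.8, 0.1, -0.4]
opening: 0.002
```

```bash
python3 -c "
from h import *
yellow()"
```

```text
scene 135 (np.float64(202.4), np.float64(265.7))
  r 0.026 angle 3.9 res 0.4
  r 0.03 angle 4.04 res 1.9
top 129 (np.float64(376.5), np.float64(175.2))
  r 0.026 angle 4.06 res 0.4
  r 0.03 angle 4.04 res 0.8
```

No change: the finger reached axis +7.6 mm without touching the rib. I'll go back above the gap and lower it to feel where the drum is, which gives the true tip height.

>>> {"name": "apply_moves", "arguments": {"plan": [[0, 0, 0, -0.07, -0.16, 0, 1], [0, 0, 0, -0.14, -0.32, 0, 1], [0, 0, 0, -0.22, -0.48, 0, 1], [0, 0, 0, -0.3, -0.65, 0, 1], [0, 0, 0, -0.364, -0.8, 0.0, 1], [0, 0, 0, -0.364, -0.8, 0.12, 1], [0, 0, 0, -0.364, -0.8, 0.3, 1], [0, 0, 0, -0.364, -0.8, 0.4, 1], [0, 0, 0, -0.364, -0.8, 0.45, 1], [0, 0, 0, -0.364, -0.8, 0.47, 1]]}}

```text
t: 28.8
eef_pos: [0.5995, -0.2469, 0.0721]
tcp_rot: [[-0.934, 0.357, 0.0], [0.357, 0.934, -0.0], [-0.0, -0.0, -1.0]]
force: [-1.0, -0.6, 0.1]
opening: 0.002
```

>>> {"name": "apply_moves", "arguments": {"plan": [[0, 0, 0, 0, 0, 0.005, 1], [0, 0, 0, 0, 0, 0.01, 1], [0, 0, 0, 0, 0, 0.015, 1], [0, 0, 0, 0, 0, 0.02, 1], [0, 0, 0, 0, 0, 0.025, 1], [0, 0, 0, 0, 0, 0.025, 1], [0, 0, 0, 0, 0, 0.025, 1], [0, 0, 0, 0, 0, 0.025, 1], [0, 0, 0, 0, 0, 0.025, 1], [0, 0, 0, 0, 0, 0.025, 1]]}}

```text
t: 30.05
eef_pos: [0.5993, -0.2466, 0.0643]
tcp_rot: [[-0.934, 0.357, -0.0], [0.357, 0.934, -0.0], [0.0, -0.0, -1.0]]
force: [-0.1, 0.2, -0.3]
opening: -0.001
```

No contact yet at 0.0643, so the tip sits even higher than I assumed and the earlier 13 N was from pressing on a rib tip. Going down another 4 mm.

>>> {"name": "apply_moves", "arguments": {"plan": [[0, 0, 0, 0, 0, 0.003, 1], [0, 0, 0, 0, 0, 0.006, 1], [0, 0, 0, 0, 0, 0.01, 1], [0, 0, 0, 0, 0, 0.013, 1], [0, 0, 0, 0, 0, 0.013, 1], [0, 0, 0, 0, 0, 0.013, 1], [0, 0, 0, 0, 0, 0.013, 1], [0, 0, 0, 0, 0, 0.013, 1], [0, 0, 0, 0, 0, 0.013, 1], [0, 0, 0, 0, 0, 0.013, 1]]}}

```text
t: 31.3
eef_pos: [0.5993, -0.2466, 0.0604]
tcp_rot: [[-0.934, 0.357, -0.0], [0.357, 0.934, -0.0], [0.0, -0.0, -1.0]]
force: [0.5, 1.5, -0.1]
opening: 0.002
```

Run:
```python
from h import *
F=[];Z=[]
s=arm.get_state();print(s["force"],s["eef_pos"])
yellow()
```

```text
[ 0.48311968  1.49912463 -0.07702817] [ 0.59934408 -0.24661818  0.06040805]
scene 52 (np.float64(199.6), np.float64(268.2))
  r 0.026 angle 2.78 res 2.3
  r 0.03 angle 2.6 res 3.5
top 35 (np.float64(374.1), np.float64(178.3))
  r 0.026 angle 3.74 res 1.4
  r 0.03 angle 3.78 res 1.8
```

>>> {"name": "apply_moves", "arguments": {"plan": [[0, 0, 0, -0.01, 0, 0, 1], [0, 0, 0, -0.02, 0, 0, 1], [0, 0, 0, -0.025, 0, 0, 1], [0, 0, 0, -0.025, 0, 0, 1], [0, 0, 0, -0.02, 0, 0, 1], [0, 0, 0, -0.018, 0, -0.1, 1], [0, 0, 0, -0.018, 0, -0.3, 1], [0, 0, 0, 0.0, 0.15, -0.45, 1], [0, 0, 0, 0.05, 0.35, -0.45, 1], [0, 0, 0, 0.1, 0.55, -0.45, 1]]}}

```text
t: 32.65
eef_pos: [0.631, -0.0804, 0.1967]
tcp_rot: [[-0.934, 0.358, 0.003], [0.358, 0.934, 0.0], [-0.003, 0.001, -1.0]]
force: [0.6, 1.1, -1.1]
opening: -0.0
```

Run:
```python
from h import *
print(arm.get_state()["t"],arm.get_state()["eef_pos"]);yellow()
```

```text
32.65 [ 0.63096912 -0.08041362  0.19673881]
scene 175 (np.float64(204.1), np.float64(267.2))
  r 0.026 angle 4.1 res 0.6
  r 0.03 angle 4.2 res 1.8
top 121 (np.float64(377.1), np.float64(173.6))
  r 0.026 angle 4.2 res 0.4
  r 0.03 angle 4.18 res 0.8
```

The top view now gives about 4.19 and the scene view 4.1–4.2. One final picture, then hand in.

Run:
```python
from h import *
S=grab_frame("scene");T=grab_frame("top");A=np.array([.602,-.2484,.056]);o=[]
for c,(u,v) in((S,(173,240)),(T,(346,142))):
    im=cv2.resize(c["img"][v:v+66,u:u+66,::-1],(396,396),interpolation=cv2.INTER_CUBIC)
    p=(proj(P(c),A+[0,0,.028])[0]-(u,v)+.5)*6; cv2.circle(im,tuple(int(i) for i in p),3,(0,0,255),1); o.append(im)
cv2.imwrite("pics/c15.png",np.hstack(o))
```

```text
(no output)
```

View pics/c15.png

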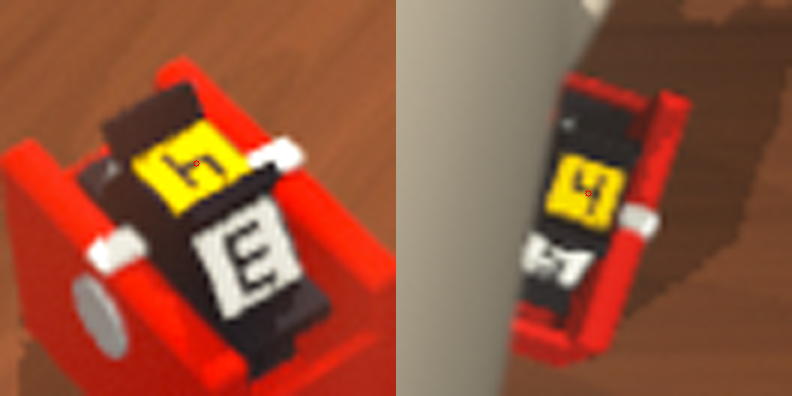

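The yellow face centre at (587,192) now matches the level prediction at (588,193), and the robot is touching nothing. Handing in.

```bash
python3 -c "
from rig import arm
print(arm.finish_job(),arm.get_state()['t'])"
```

```text
the job is handed in; nothing more can be done
the job is handed in; nothing more can be done
```

I rolled the red counter's wheel forward with the shut fingertips from about 1.65 until the yellow 4 faces up, and handed the job in soon after t = 32.8 s (limit 48 s). I never moved to touch the blue or green counter, but I took no final picture of them.

**Last checks:**
- The top view puts the wheel at 4.18–4.20, against a target of 4.19. The arm may have hidden a small part of the yellow face in that picture.
- The scene view gives 4.1–4.2, and it is less certain because a rib hides part of the face.
- The gripper was clear at about 0.2 m height, and wrist forces were at noise level.

**What disagreed or went wrong on the way:**
- **Fingertip height:** the real fingertip stood about 20–27 mm above the reported tool point, judged from the pictures and by touch. I pushed lower than the text's figures suggest to make up for this.
- **Missed contact:** because of that, one test push and one full push passed over the ribs without turning the wheel, and so did a later correcting nudge.
- **Rib contact:** two pushes pressed the fingertip on the wheel (probably a rib tip) with about 13 N.
- **Short stop:** the 4 first stopped about 8° short, and a final 7.6 mm nudge corrected it.
- **Picture budget:** I viewed 14 pictures, past the budget of 10.

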